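# Switch off the jammed envelope opener at its isolator

### The job

The envelope opener on the mail table has jammed and must be switched off before anyone clears it. Its isolator is the grey box on the table with the wide bar handle on two arms: throw that handle right over from the stop it leans on now (on) to the opposite stop (off), and leave it there. Do not operate the other switch box, the one with the single ball-ended lever: it is for the lights.

Things in the scene. Friction and masses are not known exactly. Their poses are not given: they have to be found in the camera images.
- isolator_box: Fixed grey steel switch box of the isolator, 150 (its x) x 110 (its y) x 60 mm high, standing on the table; only yaw varies. Origin: centre of its underside. The handle's hinge axis is its own y axis, 70 mm above the origin. A dark drum, 24 mm radius, 44 mm wide, sits round the hinge.
- isolator_bar (a point): Centre of the isolator's handle bar: round, black, 16 mm diameter, 90 mm long, parallel to the box's y, held 85 mm from the hinge axis by two flat steel arms at 33 mm either side (61 mm of bar free between them). At the start it leans to the box's -x side: bar 55 mm to -x of the hinge and 135 mm above the table; 155 mm when upright. Room for fingers below it.
- isolator (a joint): Angle of the isolator handle in rad: 0 = on (leaning to the box's -x side, as at the start), 0.7 = upright, 1.4 = off stop (leaning 0.7 rad to the box's +x side). The handle is heavy (about 0.4 kg) and falls over centre: its weight holds it at either stop, about 2 N at the bar moves it off the stop, and let go well past upright (above about 0.95) it falls by itself onto the off stop; near upright it may stand still.
- lamp_ball (a point): Centre of the 28 mm black ball on the other switch, a single 10 mm rod with 60 mm from hinge to ball, on a fixed grey box 120 x 90 x 60 mm; the ball leans over, 114 mm above the table and 39 mm from the middle of its box. Not to be operated.

How it is judged:
By the outcome, as a careful person would: the job done as asked, in the order asked, and still so for the second after the job is handed in, with the robot touching nothing.
It also fails if it takes over 35 s, if anything falls off the work surface, if the arm or the gripper's body presses on something with over 40 N, if the wrist force passes 120 N, or if a joint passes its speed limit or range.

### The arm

A 6-joint arm with a two-finger parallel gripper is mounted at the origin on the work surface. World frame = base frame: x ahead of the robot, y to its left, z up, the work surface at z = 0. Lengths are in m, angles in rad, forces in N, time in s.
With the tool pointing down it reaches from about 0.35 to 0.775 m from the base axis. Payload 7.3 kg.
Tool frame: the origin (TCP) lies at the very end of the fingers, on their centre line; the grasp point (between the pads) lies 19 mm behind it; z points along the fingers, y is the line along which they close (so a half turn about z gives the same grasp; the last joint's range is limited). The gripper opens to 92 mm and grips with 3 to 60 N. Pads are 19 mm wide; open, the fingers measure 130 mm over their backs; the gripper's body (75 mm by 190 mm) begins 47 mm behind the grasp point.
Start: joints at [-0.146, 0.342, 1.524, -0, 1.275, -0.146], TCP at [0.525, 0, 0.227] pointing down, gripper open.
Joint ranges: [-2.53, 2.53], [-0.77, 2.02], [0.04, 2.7], [-1, 4.14], [0.28, 2.66], [-3.11, 3.11]. Speed limits (rad/s): [2.57, 2.57, 3.14, 3.14, 3.14, 3.14].

### API

Orientations are given as [roll, pitch, yaw] about the fixed x, y, z axes, in that order (R = Rz(yaw) Ry(pitch) Rx(roll)).
In Python, from cell import robot gives the robot as it stands.
- The arm moves only by the tool apply_moves, never from a script. Its argument "motion" is text: rows parted by semicolons, each of 7 numbers parted by spaces: the opening in per cent of the stroke, from 0 (shut) to 100 (fully open), then the shift along the tool's x, y, z in cm, then the turn, a rotation vector about the tool's x, y, z in rad. A call has 1 to 20 rows; each row shifts and turns the commanded pose from where the row before left it, along the tool's axes as they then stand; what a row does not reach is not made up. A row lasts 1/8 s, in which the tool goes at most 62.5 mm and 10.7 degrees, less where a joint would pass 70% of its speed; a pose out of reach is approached as far as the arm can. A call with a gripper value outside its range is refused whole. The fingers move at their own pace and stop on an object; "force" is the grip in N (left out, the last holds). Time passes only in rows, so rows that do not move let the fingers close. It gives the time, the measured TCP pose, the force, the opening and the grip force at its end, in the units of the state.
- robot.observe(): the state, without advancing time (a new reading comes with each control period).
- robot.read_camera(name): name is "scene" or "side" or "wrist"; returns a dict with "img" (384x512x3 uint8, red, green, blue), "fovy" (degrees; the focal length in pixels is half the picture's height over the tangent of half this angle, whatever the lens; pixels are square), "cx", "cy" (the principal point, pixels), "R" (3x3) and "t" (3): a world point X has camera coordinates R X + t; the wrist camera has in their place "hand_eye" (4x4, takes a point from camera to tool coordinates, whose origin is the TCP and whose axes are the flange's). Camera axes: x right, y down, z forward; pixel columns grow to the right and rows downward; lengths in m; the calibration is good to about 2 mm. A picture is of the moment at which its call begins: read the wrist's pose just before it. There is no depth.
- robot.hand_in(): hands the job in; it is judged then, once.
Trained networks look in a picture, given as the dict that the camera call returned (one of the last four; its "shot" number tells which), for a name from the list of things; names that differ only in an ending like _2 or _b are one class to them, and where a whole thing is asked for, a point or a joint stands for the part that bears it (a point fixed in the world has none). Each returns a list of dicts, best first, with "score" (0 to 1); they miss things now and then, are a little off and sometimes report something else, mostly with a low value. They report only what shows in the picture. A call takes as long as a camera call.
- robot.search_frame(target, picture): "centre" ([x, y, z] in m, in world coordinates, good to about 4 mm: the middle of the surface that is visible of it).
- robot.trace(target, picture): "pixels" (384x512 bool, what is visible of it).
The state is a dict: "time": time; "qpos": joint angles; "qvel": joint speeds; "joint_efforts": joint torques, N m; "tool_pos": TCP position; "tool_rot": TCP orientation; "contact_force": force on the tool from outside, world axes, zero at the start; "torque": the same for the moment, N m; "opening": finger opening in m; "grip_force": force on a finger pad.
Only numpy, scipy, OpenCV 4.12 (cv2) and the standard library are available. Lean on these libraries where they do the work, as an engineer would, in place of code of your own. Each camera call takes 0.05 s, during which the arm holds its last target. There are 200 camera calls.

## Working session

There is one attempt and no reset: what is moved stays moved. The work goes in short steps, Python scripts to look and compute and a tool call to move; the robot and the scene stay as the last step left them, time stands still between calls to the robot, and variables do not carry over. Pictures are saved under pics/ and viewed, at most 10 in all, crops included, and the job is handed in when it is done.

Besides the shell and the picture viewer there is one more tool, called after "Request:" as a command line: name --argument value ..., lists and objects as JSON in quotes. apply_moves: Moves the arm, as the interface text tells. Its arguments: {"type":"object","properties":{"motion":{"type":"string"},"force":{"type":"number"}},"required":["motion"]}

```bash
mkdir -p pics
cat > look.py <<'E'
from cell import robot
import cv2,numpy as np
ims=[]
for n in ["scene","side"]:
    p=robot.read_camera(n); ims.append(p["img"])
    for t in ["isolator_box","isolator_bar","lamp_ball"]:
        for d in robot.search_frame(t,p)[:2]: print(n,t,np.round(d["centre"],3),round(d["score"],2))
        for d in robot.trace(t,p)[:1]:
            m=d["pixels"]; ys,xs=np.nonzero(m); print("  trace",xs.mean().round(),ys.mean().round(),xs.min(),xs.max(),ys.min(),ys.max(),round(d["score"],2))
cv2.imwrite("pics/a.png",cv2.cvtColor(cv2.resize(np.vstack(ims),(400*1,600)) if 0 else np.hstack(ims)[:, :],cv2.COLOR_RGB2BGR)) if 0 else None
for n,i in zip("ab",ims): cv2.imwrite(f"pics/{n}.png",cv2.cvtColor(i,cv2.COLOR_RGB2BGR))
s=robot.observe(); print(s["time"],s["tool_pos"],s["tool_rot"],s["opening"])
E
python3 look.py
```

```text
trace 175.0 214.0 132 216 159 254 0.85
scene isolator_bar [ 0.521 -0.17   0.12 ] 0.92
  trace 184.0 180.0 158 206 158 214 0.97
scene lamp_ball [0.559 0.151 0.112] 0.48
  trace 337.0 203.0 331 343 192 220 0.69
side isolator_box [ 0.526 -0.162  0.06 ] 0.8
  trace 286.0 170.0 244 323 131 204 0.78
side isolator_bar [ 0.517 -0.156  0.135] 0.84
  trace 293.0 146.0 267 320 132 166 0.65
side lamp_ball [0.542 0.154 0.12 ] 0.54
  trace 198.0 232.0 184 208 222 244 0.83
0.7 [5.25028425e-01 1.61544634e-05 2.26760837e-01] [3.14143818e+00 1.89692027e-05 1.57079033e+00] 0.09168043183714594
```

View pics/a.png

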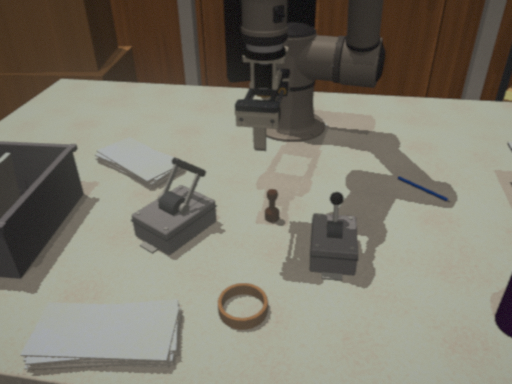

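View pics/b.png

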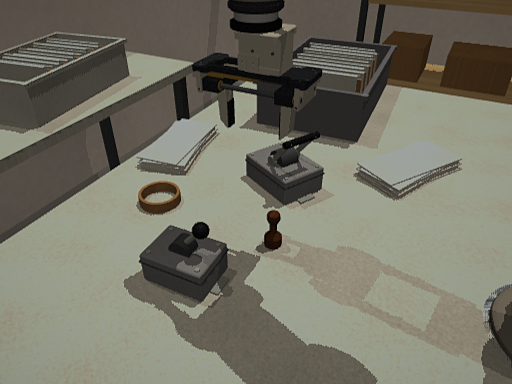

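The scene view shows the isolator box at about (175,215), with its bar from about (173,161) to (204,172), leaning towards the robot. The lamp switch is at (335,240) and a loose stamp at (272,205). The side view shows the isolator at (285,170) and its bar ending near (319,135). I'll zoom in to get the bar ends.

Run:
```python
import cv2,numpy as np
a=cv2.imread("pics/a.png")[145:255,125:225]; b=cv2.imread("pics/b.png")[120:208,240:330]
f=lambda i:cv2.resize(i,(395,int(395*i.shape[0]/i.shape[1])),interpolation=cv2.INTER_CUBIC)
a,b=f(a),f(b); h=max(a.shape[0],b.shape[0]); c=np.zeros((h,790,3),np.uint8); c[:a.shape[0],:395]=a; c[:b.shape[0],395:]=b
cv2.imwrite("pics/c.png",np.clip(c.astype(float)*1.6,0,255).astype(np.uint8))
```

```text
(no output)
```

View pics/c.png

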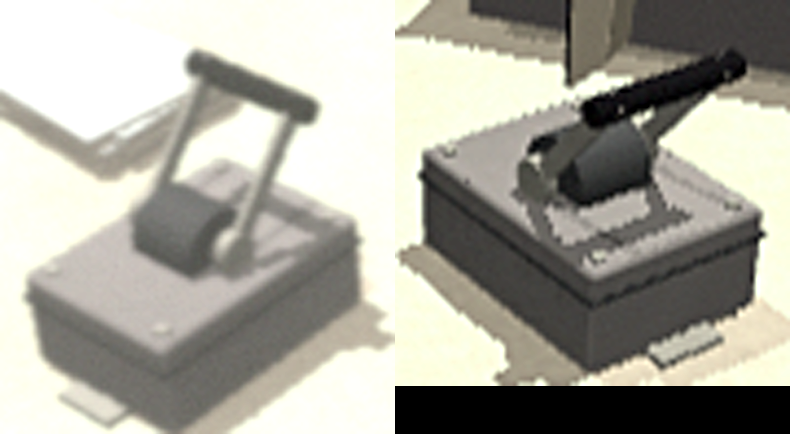

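```bash
cat > fit.py <<'E'
from cell import robot
import numpy as np
from scipy.optimize import least_squares
A=lambda u,v:(125+u/3.95,145+v/3.95)
B=lambda u,v:(240+(u-395)/4.389,120+v/4.389)
cams={n:robot.read_camera(n) for n in("scene","side")}
def proj(n,X):
    c=cams[n]; f=192/np.tan(np.radians(c["fovy"]/2)); P=c["R"]@X+c["t"]
    return f*P[:2]/P[2]+[c["cx"],c["cy"]]
for n in cams: print(n,-cams[n]["R"].T@cams[n]["t"])
def back(n,p,z):
    c=cams[n]; f=192/np.tan(np.radians(c["fovy"]/2)); d=c["R"].T@np.array([(p[0]-c["cx"])/f,(p[1]-c["cy"])/f,1]); o=-c["R"].T@c["t"]
    return o+d*(z-o[2])/d[2]
bs=[A(196,65),A(308,108)]; bb=[B(593,110),B(737,65)]
for n,l in(("scene",bs),("side",bb)): print(n,[back(n,p,.135).round(3) for p in l])
cs=[A(30,290),A(163,362),A(357,222)]; cb=[B(425,162),B(593,285),B(762,213)]
for n,l in(("scene",cs),("side",cb)): print(n,"corners",[back(n,p,.06).round(3) for p in l])
E
python3 fit.py
```

```text
scene [1.32775385 0.12614025 0.64826841]
side [0.23767495 0.55564761 0.53850009]
scene [array([ 0.491, -0.206,  0.135]), array([ 0.525, -0.132,  0.135])]
side [array([ 0.525, -0.132,  0.135]), array([ 0.482, -0.205,  0.135])]
scene corners [array([ 0.609, -0.268,  0.06 ]), array([ 0.655, -0.178,  0.06 ]), array([ 0.521, -0.111,  0.06 ])]
side corners [array([ 0.633, -0.169,  0.06 ]), array([ 0.509, -0.103,  0.06 ]), array([ 0.46 , -0.201,  0.06 ])]
```

Box yaw is about -0.475, the bar centre (0.506, -0.169) and the hinge (0.555, -0.194). Plan: close the fingers, come down on the robot side of the bar with the tips at z≈0.117, then push along box +x until the handle is past centre.

Request:
apply_moves --motion "0 -3.8 -1.3 0 0 0 0; 0 -3.8 -1.3 0 0 0 0; 0 -3.8 -1.3 0 0 0 0; 0 -3.8 -1.3 0 0 0 0; 0 0 0 0 0 0 -0.183; 0 0 0 0 0 0 -0.183; 0 0 0 0 0 0 -0.183; 0 0 0 0 0 0 -0.183; 0 0 0 0 0 0 -0.183; 0 0 0 0 0 0 -0.183; 0 0 0 0 0 0 0; 0 0 0 0 0 0 0" --force 20

```text
time: 2.3
tool_pos: [0.473, -0.152, 0.2268]
tool_rot: [3.142, 0.0, 2.665]
contact_force: [-0.3, -0.0, 0.4]
opening: 0.0003
grip_force: 0.0
```

Request:
apply_moves --motion "0 0 0 4 0 0 0; 0 0 0 4 0 0 0; 0 0 0 2 0 0 0; 0 0 0 1 0 0 0; 0 0 0 0 0 0 0; 0 0 0 0 0 0 0"

```text
time: 3.05
tool_pos: [0.4736, -0.1523, 0.1177]
tool_rot: [3.142, 0.002, 2.668]
contact_force: [0.8, -0.3, -0.6]
opening: 0.0006
grip_force: 0.0
```

Run:
```python
from cell import robot
import cv2,numpy as np
p=[cv2.cvtColor(robot.read_camera(n)["img"],cv2.COLOR_RGB2BGR) for n in("scene","side")]
c=np.hstack([cv2.resize(p[0][85:265,100:260],(390,439)),cv2.resize(p[1][60:240,210:370],(390,439))])
cv2.imwrite("pics/d.png",np.clip(c*1.5,0,255).astype(np.uint8))
```

```text
(no output)
```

View pics/d.png

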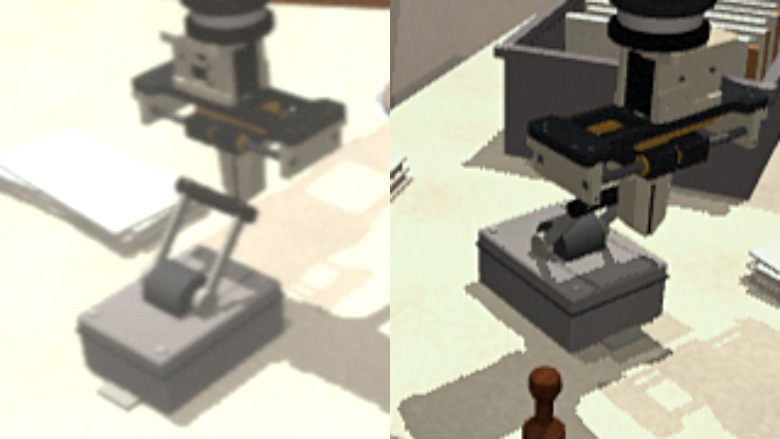

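The fingers stand behind the bar at its middle: finger tip at about (245,190) in the left crop, bar centre at (215,200), and the handle hasn't moved. Now I push.

Request:
apply_moves --motion "0 -1 0 0 0 0 0; 0 -1 0 0 0 0 0; 0 -1 0 0 0 0 0; 0 -1 0 0 0 0 0; 0 -1 0 0 0 0 0; 0 -1 0 0 0 0 0; 0 -1 0 0 0 0 0; 0 -1 0 0 0 0 0; 0 -1 0 0 0 0 0; 0 -1 0 0 0 0 0; 0 -1 0 0 0 0 0; 0 -0.7 0 0 0 0 0; 0 0 0 0 0 0 0; 0 0 0 0 0 0 0"

```text
time: 4.9
tool_pos: [0.577, -0.2051, 0.1167]
tool_rot: [3.142, -0.0, 2.669]
contact_force: [0.3, -0.3, -0.5]
opening: 0.0004
grip_force: 0.0
```

Run:
```python
from cell import robot
import cv2,numpy as np
p=[cv2.cvtColor(robot.read_camera(n)["img"],cv2.COLOR_RGB2BGR) for n in("scene","side")]
c=np.hstack([cv2.resize(p[0][85:265,100:260],(390,439)),cv2.resize(p[1][60:240,210:370],(390,439))])
cv2.imwrite("pics/e.png",np.clip(c*1.5,0,255).astype(np.uint8))
```

```text
(no output)
```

View pics/e.png

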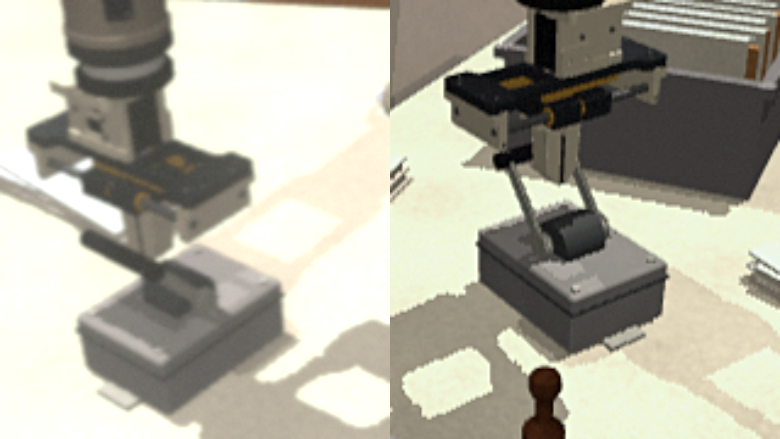

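The bar is now on the far (+x) side at about (120,255) in the left crop. I'll back off, lift clear and check it.

Request:
apply_moves --motion "0 1.5 0 0 0 0 0; 0 1.5 0 0 0 0 0; 0 0 0 -3 0 0 0; 0 0 0 -4 0 0 0; 0 2 0 -4 0 0 0; 0 5 0 0 0 0 0; 0 5 0 0 0 0 0; 0 0 0 0 0 0 0; 0 0 0 0 0 0 0"

```text
time: 6.12
tool_pos: [0.4443, -0.1373, 0.2274]
tool_rot: [3.142, 0.002, 2.669]
contact_force: [1.1, -0.1, 1.4]
opening: 0.0002
grip_force: 0.0
```

Run:
```python
from cell import robot
import cv2,numpy as np
p=[]
for n in("scene","side"):
    r=robot.read_camera(n); print([(d["centre"],d["score"]) for d in robot.search_frame("isolator_bar",r)[:1]]); p.append(cv2.cvtColor(r["img"],cv2.COLOR_RGB2BGR))
c=np.hstack([cv2.resize(p[0][85:265,100:260],(390,439)),cv2.resize(p[1][60:240,210:370],(390,439))])
cv2.imwrite("pics/f.png",np.clip(c*1.5,0,255).astype(np.uint8))
h=np.array([.555,-.194])+.055*np.array([.889,-.457]); print("expect",h,.135)
```

```text
[([0.5942, -0.1933, 0.1356], 0.59)]
[([0.5794, -0.1996, 0.1223], 0.55)]
expect [ 0.603895 -0.219135] 0.135
```

View pics/f.png

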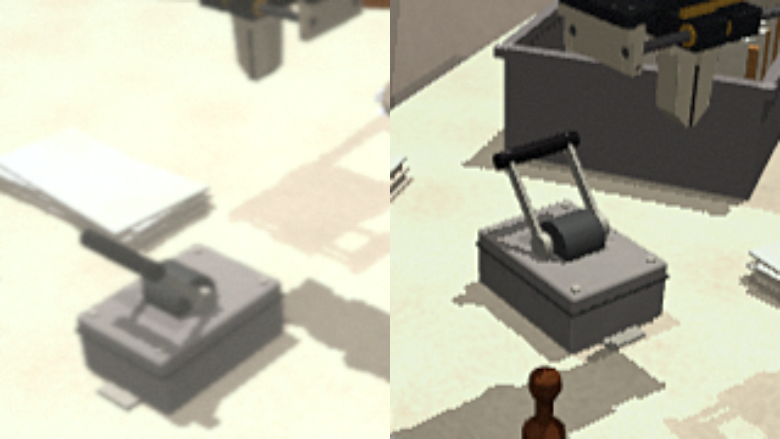

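```bash
cat > chk.py <<'E'
exec(open("fit.py").read().split("bs=")[0])
print(back("scene",(150.5,189.6),.135),back("side",(270.7,121.1),.135))
for a in(1.2,1.3,1.4):
    X=np.array([.555+.889*.085*np.sin(a-.7),-.194-.457*.085*np.sin(a-.7),.07+.085*np.cos(a-.7)]); print(a,proj("scene",X),proj("side",X))
E
python3 chk.py
```

```text
scene [1.32775385 0.12614025 0.64826841]
side [0.23767495 0.55564761 0.53850009]
[ 0.60499687 -0.21862166  0.135     ] [ 0.59941597 -0.22040629  0.135     ]
1.2 [155.10213846 182.1238196 ] [272.61198802 119.20561835]
1.3 [152.71328492 185.5701297 ] [270.59021544 119.90817072]
1.4 [150.54120052 189.21667506] [268.72341025 120.96007807]
```

The bar is within a few millimetres of where the off stop should put it, and the robot is clear.

```bash
python3 -c "
from cell import robot
print(robot.hand_in())"
```

```text
the job is handed in; nothing more can be done
None
```

I pushed the isolator handle right over to its off stop and left it there; the cameras place the bar within a few millimetres of that stop. The lamp switch was not touched, the arm is clear, and the job is handed in after about 6 s of robot time.

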